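Clamp a head bolt in the ratchet vise

TASK

The long head bolt lying in the ratchet vise is still loose, and the ratchet is set to open. Throw the ratchet's little thumb lever fully over to the clockwise side so that it tightens, then swing the handle back and forth by its knob, ratcheting the jaw closed until it just holds the bolt firmly in its trough. Stop as soon as you feel the handle stiffen, because overtightening marks the shank; then let go, and leave the other things on the bench where they are.

Things in the scene. Friction and masses are not known exactly. Their poses are not given: they have to be found in the camera images.
- spindle (a point): Top centre of the vise's upright ratchet spindle, 93.5 mm above the bench: vertical axis of the handle and the toothed wheel (49 mm across, 16 teeth, 0.39 rad apart). The vise is screwed down: black base plate 100 x 180 x 12 mm, grey post under the ratchet, jaw and anvil opposite the handle. Axes are the vise's: z up, y towards the handle at mid swing; the jaw closes along -y.
- knob (a point): Axis point of the handle's upright round black knob, 93.5 mm above the bench, 140 mm from the spindle axis. Knob 20 mm in diameter, 70 to 117 mm above the bench, does not spin. Force square to the bar here while moving (it fades at a stop): 2 to 3 N back, jerks at teeth, 4 to 5 N driving freely, 7 to 11 N with the bolt held well, 14 N overtightened. Axes: x along the bar, outward; z up.
- handle (a joint): Angle of the flat black bar (22 mm wide, top at 70 mm) in rad, growing clockwise from above; 0 = along the vise's +y; stops at -0.6 and 0.6 (they feel stiff too). Starts within 0.3 of 0. Set clockwise, a clockwise swing turns the wheel and the swing back slips over teeth (play under 0.5 rad). A full swing turns the wheel 0.6 to 1.1 rad; 1.3 to 2.1 rad are needed in all.
- lever (a joint): Angle of the thumb lever about its pivot on the bar, rad, growing clockwise from above: near -0.4 (start) the ratchet drives counterclockwise and opens the jaw, near 0.4 it drives clockwise and closes it; stops at -0.45 and 0.45. It stays where it is left; about 2 to 4 N at its tab moves it.
- lever_tab (a point): Middle of the thumb lever's upright steel tab, 10 mm (along the lever) x 7 mm, from 84 to 110 mm above the bench; this point is 100 mm up. The lever pivots on the bar 42 mm from the spindle and points outward; the tab is 33 mm from the pivot, so it lies up to 14 mm to either side of the bar's centreline. Push it sideways. Beneath the tab the lever's arm is at 84 to 89 mm.
- jaw: Sliding steel jaw. Origin: centre of its pressing face, 50 mm wide, 24 mm tall, 35.5 mm above the bench; axes as the vise's; closes along -y, 8 mm per rad of wheel turn. Once on the bolt its drive yields like a stiff spring: force grows about 450 N per rad of handle (45 N for 14 mm at the knob); 1 N more at the knob is about 17 N more on the bolt. Friction holds it when let go.
- anvil: Fixed steel anvil on the vise plate, 60 mm wide, 36 mm tall; its place along the plate varies by some mm. Origin: at the height of the plate's top (12 mm above the bench), on the face that looks to the jaw; y towards the jaw. At its foot a shallow trough 14 mm wide keeps the bolt.
- bolt: Loose dark steel flange bolt lying in the trough across the vise: shank 12 mm in diameter and 120 mm long, head at its +x end 21 mm in diameter, 0.13 kg. Origin: middle of the shank, on its axis, 26 mm above the bench; x along the shank. It need not be handled.
- bolt_stand: Bystander: black slotted steel stand 70 x 220 mm with five upright bolts, 137 mm tall. Origin: centre of its underside.
- gauge_base: Bystander: blue height gauge base 90 x 120 mm with a short column, 142 mm tall. Origin: centre of its underside.
- brass_weight: Bystander: squat brass reference weight 52 mm in diameter, 58 mm tall. Origin: centre of its underside.
Mind the look-alikes: they are no part of the job. Of the things like the bolt, leave any that is red; of the rest the smaller one is meant.

How it is judged:
By the outcome, as a careful person would: the job done as asked, in the order asked, and still so for the second after the job is handed in, with the robot touching nothing.
It also fails if it takes over 64 s, if anything falls off the work surface, if the arm or the gripper's body presses on something with over 40 N, if the wrist force passes 120 N, or if a joint passes its speed limit or range.

ROBOT

A 6-joint arm with a two-finger parallel gripper is mounted at the origin on the work surface. World frame = base frame: x ahead of the robot, y to its left, z up, the work surface at z = 0. Lengths are in mm, angles in rad, forces in N, time in s.
With the tool pointing down it reaches from about 275 to 750 mm from the base axis. Payload 10.2 kg.
Tool frame: the origin (TCP) lies at the very end of the fingers, on their centre line; the grasp point (between the pads) lies 19 mm behind it; z points along the fingers, y is the line along which they close (so a half turn about z gives the same grasp; the last joint's range is limited). The gripper opens to 85 mm and grips with 20 to 120 N. Pads are 22 mm wide; open, the fingers measure 114 mm over their backs; the gripper's body (76 mm by 85 mm) begins 54 mm behind the grasp point. The pads swing forward as they close: fully open they stand 13 mm farther back than shut.
Start: joints at [-1.411, 0.313, 1.498, -0, 1.331, -0.223], TCP at [196.085, -487.013, 231.294] pointing down, gripper open.
Joint ranges: [-2.94, 2.94], [-0.97, 2.17], [0.19, 2.56], [-1.23, 4.37], [0.02, 3.11], [-2.88, 2.88]. Speed limits (rad/s): [2.39, 2.39, 3.01, 3.14, 3.14, 3.14].

INTERFACE

Orientations are given as a unit quaternion [w, x, y, z].
In Python, from rig import ctrl gives the robot as it stands.
- The arm moves only by the tool step_arm, never from a script. Its argument "increments" is a list of rows, each a list of 3 entries, a list of its own where there are three numbers: the shift along the tool's x, y, z in cm, then the turn, a rotation vector about the tool's x, y, z in degrees, then the opening in per cent of the stroke, from 0 (shut) to 100 (fully open). A call has 1 to 8 rows; each row is the pose to reach, as a shift and turn from the pose commanded when the call began, along the tool's axes at that moment; what a row does not reach only later rows make up. A row lasts 1/8 s, in which the tool goes at most 62.5 mm and 10.7 degrees, less where a joint would pass 70% of its speed; a pose out of reach is approached as far as the arm can. A call with a gripper value outside its range is refused whole. The fingers move at their own pace and stop on an object; "squeeze" is the grip in N (left out, the last holds). Time passes only in rows, so rows that repeat a pose let the fingers close. It gives the time, the measured TCP pose, the force, the opening and the grip force at its end, in the units of the state.
- ctrl.sense(): the state, without advancing time (a new reading comes with each control period).
- ctrl.capture(name): name is "scene" or "top" or "wrist"; returns a dict with "img" (420x560x3 uint8, red, green, blue), "fx", "fy", "cx", "cy" (pixels), "extrinsics" (4x4, takes a point from camera to world coordinates). Camera axes: x right, y down, z forward; pixel columns grow to the right and rows downward; lengths in mm; the calibration is good to about 2 mm. A picture is of the moment at which its call begins. There is no depth.
- ctrl.finish_job(): hands the job in; it is judged then, once.
The state is a dict: "time_s": time; "joints": joint angles; "dq": joint speeds; "tau": joint torques, N m; "eef_pos": TCP position; "ee_rot": TCP orientation; "force": force on the tool from outside, world axes, zero at the start; "wrist_torque": the same for the moment, N m; "grip_width": opening from 0.0 (shut) to 1.0 (fully open); "grip_force": force on a finger pad.
Only numpy, scipy, OpenCV 4.12 (cv2) and the standard library are available. Lean on these libraries where they do the work, as an engineer would, in place of code of your own. Each camera call takes 0.05 s, during which the arm holds its last target. There are 200 camera calls.

## Working session

There is one attempt and no reset: what is moved stays moved. The work goes in short steps, Python scripts to look and compute and a tool call to move; the robot and the scene stay as the last step left them, time stands still between calls to the robot, and variables do not carry over. Pictures are saved under pics/ and viewed, at most 10 in all, crops included, and the job is handed in when it is done.

Besides the shell and the picture viewer there is one more tool, called after "Call:" as a command line: name --argument value ..., lists and objects as JSON in quotes. step_arm: Moves the arm, as the interface text tells. Its arguments: {"type":"object","properties":{"increments":{"type":"array"},"squeeze":{"type":"number"}},"required":["increments"]}

```bash
mkdir -p pics; ls
python3 - <<'E'
from rig import ctrl
import cv2,numpy as np
for n in("top","scene"):
    c=ctrl.capture(n);cv2.imwrite(f"pics/{n}0.png",cv2.resize(c["img"][:,:,::-1],(784,588),interpolation=cv2.INTER_CUBIC))
    np.savez(f"{n}0.npz",**c)
    print(n,c["fx"],c["fy"],c["cx"],c["cy"],np.round(c["extrinsics"],3).tolist())
s=ctrl.sense();print(s)
E
```

```text
pics
top 401.775311364834 401.775311364834 281.4800102894729 210.27118875778345 [[0.003, -0.998, 0.062, 548.649], [-1.0, -0.003, 0.0, -3.643], [0.0, -0.062, -0.998, 980.027], [0.0, 0.0, 0.0, 1.0]]
scene 499.98945322425357 499.98945322425357 275.50955256127236 206.4696060110096 [[-0.69, 0.594, -0.413, 1126.832], [0.724, 0.554, -0.412, 515.162], [-0.016, -0.583, -0.812, 1113.426], [0.0, 0.0, 0.0, 1.0]]
{'time_s': 0.1, 'joints': array([-1.41140314e+00,  3.13414190e-01,  1.49836393e+00, -2.38917199e-05,
        1.33098314e+00, -2.23419966e-01]), 'dq': array([ 0.00081217, -0.00188276, -0.00245153, -0.00227597, -0.00017763,
        0.00097677]), 'tau': array([ 2.79280168e-03, -4.12898469e+01, -2.60142589e+01, -1.29546406e-04,
        3.02601504e-03, -3.21924738e-06]), 'eef_pos': array([ 196.04035919, -486.77964397,  230.78092859]), 'ee_rot': array([-5.84375292e-04,  9.81736911e-01,  1.90242730e-01,  7.10594238e-06]), 'force': array([ 0.08326448,  0.36474492, -0.53040588]), 'wrist_torque': array([-0.01487342,  0.02366017,  0.01243167]), 'grip_force': 0.0, 'grip_width': 0.9965180213501988}
```

View pics/top0.png

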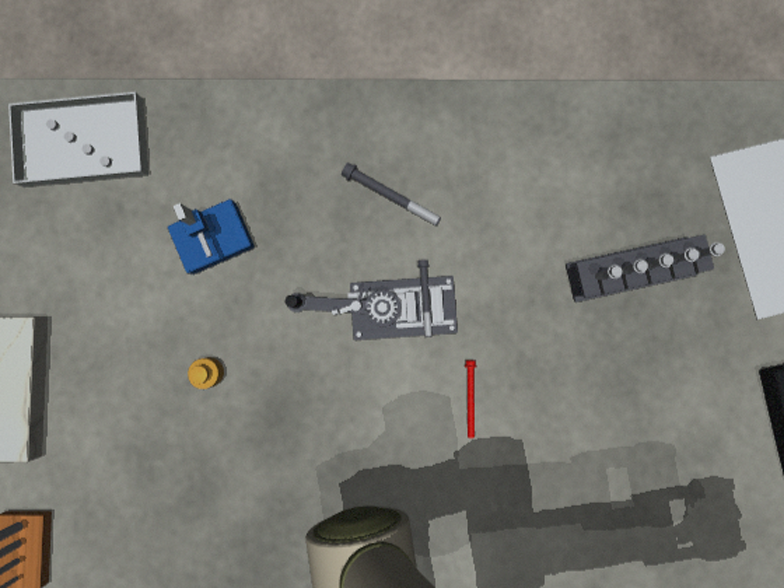

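View pics/scene0.png

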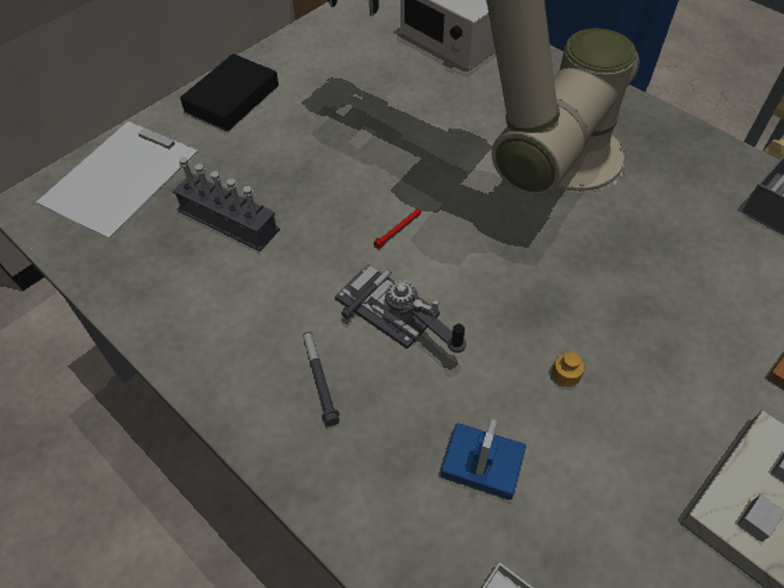

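The top view shows the vise with its spindle at about (381,307). The knob is at (294,301), and the lever tab is at about (352,308), seen against the bar. There are three bolt-like things: the dark one in the vise at (424,298), a red one at (470,400), and a larger dark/steel one at (390,195). The one in the vise fits: it is not red and is the smaller of the other two. I'll enlarge it to confirm and measure.

```bash
cat > h.py <<'E'
import numpy as np,cv2
def ray(c,u,v):
    E=c["extrinsics"];d=E[:3,:3]@np.array([(u-c["cx"])/c["fx"],(v-c["cy"])/c["fy"],1]);return E[:3,3],d
def onz(c,u,v,z):
    o,d=ray(c,u,v);return o+d*(z-o[2])/d[2]
def crop(c,x0,y0,w,h,k,f):
    cv2.imwrite(f,cv2.resize(c["img"][y0:y0+h,x0:x0+w,::-1],None,fx=k,fy=k,interpolation=cv2.INTER_CUBIC))
def proj(c,p):
    q=np.linalg.inv(c["extrinsics"])@np.append(p,1);return np.array([c["fx"]*q[0]/q[2]+c["cx"],c["fy"]*q[1]/q[2]+c["cy"]])
E
python3 - <<'E'
from h import *
t=dict(np.load("top0.npz"));s=dict(np.load("scene0.npz"))
a=cv2.resize(t["img"][180:250,198:332,::-1],None,fx=5.9,fy=4.2*1.4,interpolation=cv2.INTER_CUBIC)
cv2.imwrite("pics/topc.png",a);print(a.shape)
for n,u,v,z in(("spindle",381,307,93.5),("knobtop",294,301,117),("tab",356,306,110)):print(n,onz(t,u/1.4,v/1.4,z).round(1))
crop(s,235,180,110,75,7,"pics/scenec.png")
E
```

```text
(412, 791, 3)
spindle [583.8  17.   93.5]
knobtop [591.7 150.1 117. ]
tab [584.6  55.3 110. ]
```

View pics/topc.png

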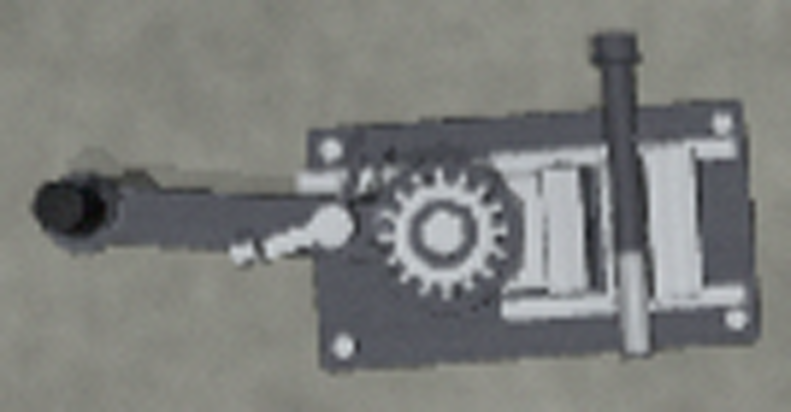

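View pics/scenec.png

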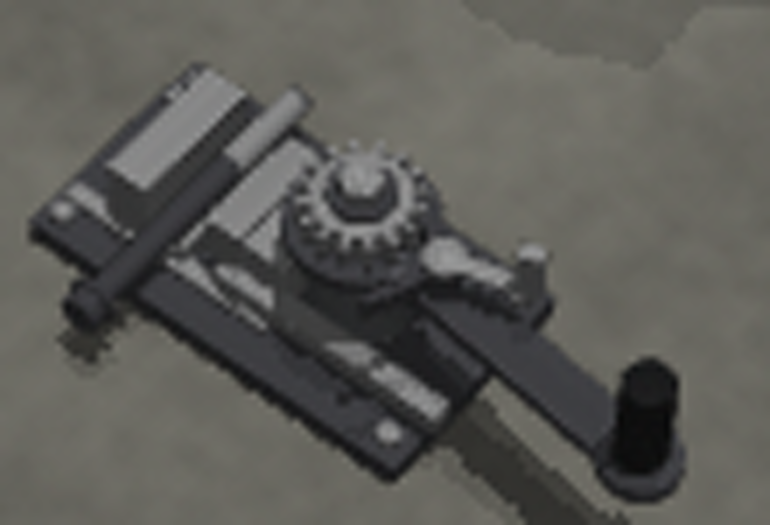

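The crops show the dark bolt lying in the trough between jaw and anvil, which confirms it. Pixels in the top crop: spindle hub (441,231), knob top (72,208), pivot (333,227), tab (243,250). In the scene crop: hub (362,178), knob top (649,380), tab top (532,252).

```bash
cat > m.py <<'E'
from h import *
t=dict(np.load("top0.npz"));s=dict(np.load("scene0.npz"))
T=lambda x,y:(198+x/5.9,180+y/5.88)
S=lambda x,y:(235+x/7,180+y/7)
for n,a,b,z in(("spindle",(441,231),(362,178),93.5),("knob",(70,208),(649,372),117),("tab",(243,250),(532,252),110),("pivot",(333,227),(443,252),90)):
    o1,d1=ray(t,*T(*a));o2,d2=ray(s,*S(*b))
    k=np.linalg.lstsq(np.c_[d1,-d2],o2-o1,rcond=None)[0]
    p,q=o1+k[0]*d1,o2+k[1]*d2
    print(n,"top",onz(t,*T(*a),z).round(1),"scene",onz(s,*S(*b),z).round(1),"tri",((p+q)/2).round(1),"gap",np.linalg.norm(p-q).round(1))
c=[onz(t,*T(*a),12) for a in((308,130),(745,102),(760,340),(322,370))]
print(np.round(c,1));d=(c[0]-c[1]+c[3]-c[2])/2;print("plate",np.linalg.norm(d),"yaw +y",np.degrees(np.arctan2(d[1],d[0])))
E
python3 m.py
```

```text
spindle top [583.8  15.6  93.5] scene [586.1  16.6  93.5] tri [584.2  15.4  90.5] gap 0.8
knob top [590.9 150.4 117. ] scene [591.7 153.6 117. ] tri [590.4 151.7 113.5] gap 1.8
tab top [575.9  87.9 110. ] scene [577.8  89.5 110. ] tri [576.1  88.2 106.9] gap 0.1
pivot top [585.3  56.3  90. ] scene [588.4  57.9  90. ] tri [585.8  56.3  85.7] gap 0.8
[[ 628.4   72.1   12. ]
 [ 640.5 -107.    12. ]
 [ 542.8 -112.7   12. ]
 [ 530.1   65.6   12. ]]
plate 179.14573107533892 yaw +y 93.97343936714702
```

```bash
cat > inc.py <<'E'
import numpy as np
from scipy.spatial.transform import Rotation as R
def base(yaw): # tool down, x axis at yaw(deg)
    c,s=np.cos(np.radians(yaw)),np.sin(np.radians(yaw));return R.from_matrix(np.array([[c,s,0],[s,-c,0],[0,0,-1]]))
def inc(p0,y0,p1,y1):
    return (base(y0).inv().apply(np.subtract(p1,p0))/10).round(2).tolist(),round(y0-y1,1)  # cm, turn about tool z deg
E
python3 -c "
from inc import *
q=np.array([-5.84e-4,.98174,.19024,0]);print(R.from_quat(q[[1,2,3,0]]).as_matrix().round(4))
p0=[196.1,-487,231.3];y0=np.degrees(2*np.arctan2(.19024,.98174));print(y0)
print(inc(p0,y0,[543,88,180],87.3))"
```

```text
[[ 9.276e-01  3.735e-01 -2.000e-04]
 [ 3.735e-01 -9.276e-01  1.100e-03]
 [ 2.000e-04 -1.100e-03 -1.000e+00]]
21.933529285103013
([53.66, -40.38, 5.13], np.float64(-65.4))
```

Call:
step_arm --increments '[[[27,-20,2.5],[0,0,-65],0],[[53.7,-40.4,5.1],[0,0,-65.4],0],[[53.7,-40.4,5.1],[0,0,-65.4],0],[[53.7,-40.4,5.1],[0,0,-65.4],0],[[53.7,-40.4,5.1],[0,0,-65.4],0],[[53.7,-40.4,5.1],[0,0,-65.4],0],[[53.7,-40.4,5.1],[0,0,-65.4],0],[[53.7,-40.4,5.1],[0,0,-65.4],0]]'

```text
time_s: 1.1
eef_pos: [454.5, -58.2, 193.3]
ee_rot: [0.0, 0.723, 0.691, 0.0]
force: [0.9, -0.9, 0.6]
grip_width: 0.001
grip_force: 0.0
```

Call:
step_arm --increments '[[[0,0,0],[0,0,0],0],[[0,0,0],[0,0,0],0]]'

```text
time_s: 1.35
eef_pos: [453.5, -60.5, 193.3]
ee_rot: [-0.0, 0.723, 0.691, -0.0]
force: [0.1, 0.5, 1.1]
grip_width: -0.004
grip_force: 0.0
```

Call:
step_arm --increments '[[[5.1,2.8,2.4],[0,0,0],0],[[10.2,5.5,4.9],[0,0,0],0],[[15.2,8.3,7.3],[0,0,0],0],[[15.2,8.3,7.3],[0,0,0],0],[[15.2,8.3,7.3],[0,0,0],0]]'

```text
time_s: 1.98
eef_pos: [543.8, 86.1, 120.7]
ee_rot: [0.0, 0.724, 0.69, -0.0]
force: [1.0, -0.2, -0.5]
grip_width: 0.001
grip_force: 0.0
```

Run:
```python
from rig import ctrl
from h import *
s=ctrl.sense();print(s["eef_pos"].round(1),s["ee_rot"].round(3),s["force"].round(1))
c=ctrl.capture("wrist");np.savez("w1.npz",**c)
cv2.imwrite("pics/w1.png",cv2.resize(c["img"][:,:,::-1],(784,588),interpolation=cv2.INTER_CUBIC))
for n,p in(("tab",(576.6,88.5,110)),("knob",(591,154,117)),("spindle",(584.5,16,93.5)),("tcp",s["eef_pos"])):print(n,(proj(c,p)*1.4).round())
```

```text
[543.8  86.1 120.7] [ 0.     0.724  0.69  -0.   ] [ 1.  -0.2 -0.5]
tab [471. 349.]
knob [519. 176.]
spindle [480. 473.]
tcp [389. 371.]
```

View pics/w1.png

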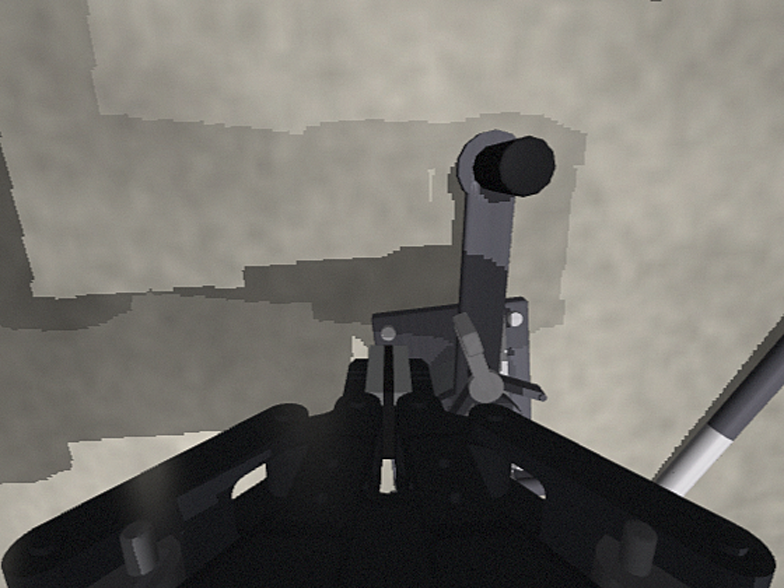

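The wrist view shows the knob top at (525,165), the tab's end at about (464,330) and the pivot at (485,385), with the shut fingertips at (389,371). I'll turn these into positions.

Run:
```python
from h import *
c=dict(np.load("w1.npz"))
for n,u,v,z in(("knob",525,165,117),("tabend",462,320,110),("tabmid",464,332,110),("tabbase",472,345,110),("pivot",485,385,90)):print(n,onz(c,u/1.4,v/1.4,z).round(1))
```

```text
knob [592.8 157.4 117. ]
tabend [573.  100.9 110. ]
tabmid [573.8  95.9 110. ]
tabbase [576.9  90.2 110. ]
pivot [586.9  61.2  90. ]
```

Call:
step_arm --increments '[[[0.4,0,1.3],[0,0,0],0],[[0.4,0,2.5],[0,0,0],0],[[0.4,0.7,2.5],[0,0,0],0],[[0.4,1.4,2.5],[0,0,0],0],[[0.4,2.0,2.5],[0,0,0],0],[[0.4,2.4,2.5],[0,0,0],0]]'

```text
time_s: 2.78
eef_pos: [568.2, 90.9, 95.5]
ee_rot: [-0.0, 0.723, 0.691, -0.0]
force: [-2.2, 1.6, -0.1]
grip_width: -0.0
grip_force: 1.1
```

Contact. I'll keep pushing in small steps.

Call:
step_arm --increments '[[[0,0.4,0],[0,0,0],0],[[0,0.8,0],[0,0,0],0],[[0,1.2,0],[0,0,0],0],[[0,1.5,0],[0,0,0],0]]'

```text
time_s: 3.28
eef_pos: [583.2, 89.7, 95.5]
ee_rot: [0.0, 0.723, 0.69, -0.0]
force: [-2.9, -0.5, 0.2]
grip_width: 0.001
grip_force: 1.2
```

Call:
step_arm --increments '[[[0,0.3,0],[0,0,0],0],[[0,0.6,0],[0,0,0],0]]'

```text
time_s: 3.52
eef_pos: [588.9, 89.3, 95.4]
ee_rot: [-0.0, 0.723, 0.69, -0.0]
force: [-5.1, -3.8, -0.3]
grip_width: 0.003
grip_force: 2.1
```

Run:
```python
from rig import ctrl
from h import *
s=ctrl.sense();print(s["eef_pos"].round(1),s["force"].round(1))
c=ctrl.capture("wrist");np.savez("w2.npz",**c)
cv2.imwrite("pics/w2.png",cv2.resize(c["img"][:,:,::-1],(784,588),interpolation=cv2.INTER_CUBIC))
```

```text
[588.9  89.3  95.4] [-5.1 -3.8 -0.3]
```

View pics/w2.png

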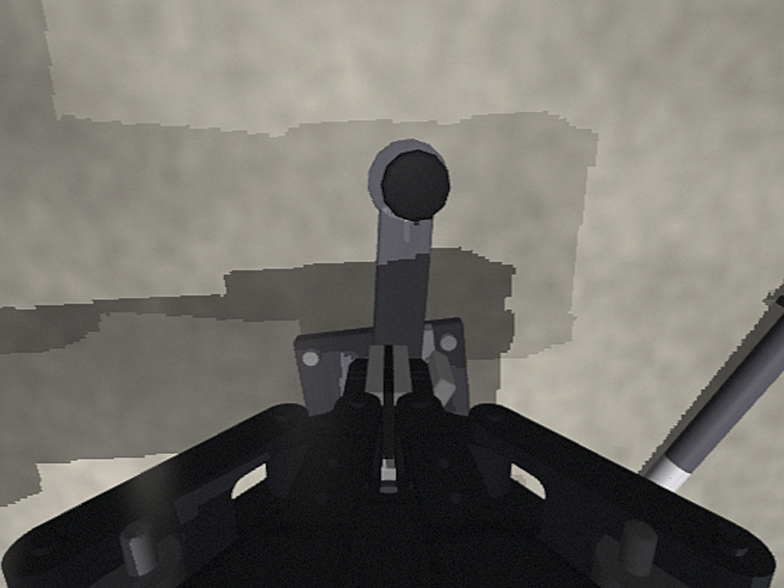

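The tab is at about (430,345), right against the fingers and past the bar's centreline. The knob is at (416,186). The force has just risen, so I'll push a little further to seat the lever.

Call:
step_arm --increments '[[[0,0.2,0],[0,0,0],0],[[0,0.4,0],[0,0,0],0],[[0,0.4,0],[0,0,0],0]]'

```text
time_s: 3.95
eef_pos: [593.0, 89.4, 95.4]
ee_rot: [-0.0, 0.723, 0.69, -0.0]
force: [-3.9, -2.1, -1.2]
grip_width: 0.002
grip_force: 1.5
```

Run:
```python
from rig import ctrl
from h import *
c=dict(np.load("w2.npz"));print("knob at w2",onz(c,416/1.4,186/1.4,117).round(1))
c=ctrl.capture("wrist")
for k in ("w2",0):
    if k: i=dict(np.load("w2.npz"))["img"]
    else: i=c["img"]
    m=(i.max(2)<60)[95:162,240:340].astype(np.uint8)
    n,l,st,ce=cv2.connectedComponentsWithStats(m);j=1+st[1:,4].argmax();print(st[j],(ce[j]+[240,95])*1.4)
print(ctrl.sense()["force"].round(1),ctrl.sense()["eef_pos"].round(1))
```

```text
knob at w2 [599.7 156.5 117. ]
[  32   12   49   54 1952] [414.91639344 185.13206967]
[  42   15   51   51 1989] [429.95907491 188.8627451 ]
[-2.6 -1.7 -0.2] [593.   89.5  95.5]
```

Call:
step_arm --increments '[[[0,-1.5,0],[0,0,0],0],[[0,-3,0],[0,0,0],0],[[0,-3,-4],[0,0,0],0],[[1,-5,-9],[0,0,0],100],[[1,-7,-9],[0,0,0],100]]'

```text
time_s: 4.62
eef_pos: [525.2, 103.5, 189.6]
ee_rot: [0.003, 0.723, 0.691, 0.004]
force: [-0.3, -0.5, -0.2]
grip_width: 0.42
grip_force: 0.0
```

Run:
```python
from rig import ctrl
from h import *
print(ctrl.sense()["eef_pos"].round(1))
a=ctrl.capture("top");np.savez("t3.npz",**a);b=ctrl.capture("scene");np.savez("s3.npz",**b)
f=lambda c,x,y:cv2.resize(c["img"][y:y+74,x:x+100,::-1],(780,290 if 0 else 577)[0:2],interpolation=cv2.INTER_CUBIC)
A=cv2.resize(a["img"][180:230,198:298,::-1],None,fx=7.8,fy=6,interpolation=cv2.INTER_CUBIC)
B=cv2.resize(b["img"][190:240,250:350,::-1],None,fx=7.8,fy=6,interpolation=cv2.INTER_CUBIC)
cv2.imwrite("pics/c3.png",np.vstack([A,B])[:600])
```

```text
[525.2 103.5 189.6]
```

View pics/c3.png

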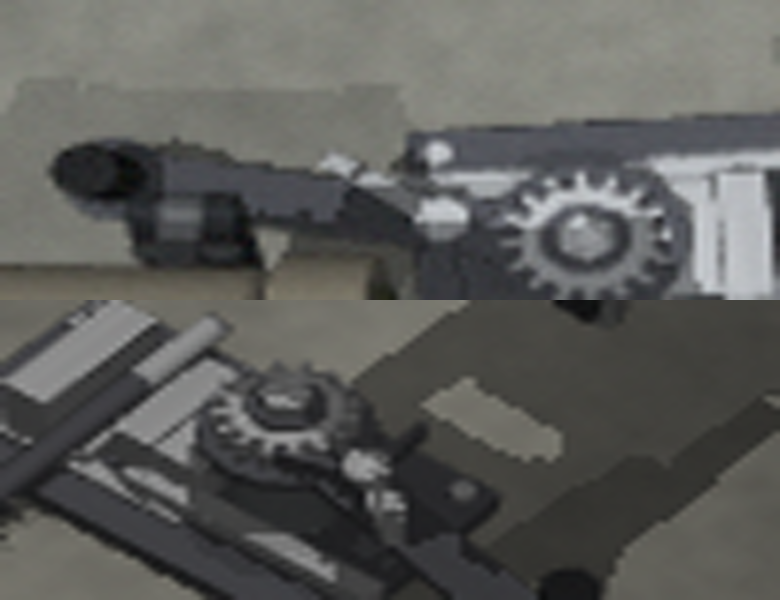

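In the top half, the hub is at (581,235), the pivot at (441,212), the tab at (340,163) on the clockwise side of the bar, and the knob at (92,172). I'll work out the angles.

Run:
```python
from h import *
c=dict(np.load("t3.npz"));P={n:onz(c,198+x/7.8,180+y/6,z) for n,x,y,z in(("hub",581,235,93.5),("piv",441,212,90),("tab",340,163,110),("knob",92,172,117))}
for n in P:print(n,P[n].round(1))
yaw=lambda a,b:np.degrees(np.arctan2(*(P[b]-P[a])[1::-1]))
print("bar",yaw("hub","knob"),"hub-piv",yaw("hub","piv"),"lever",yaw("piv","tab"))
```

```text
hub [584.1  16.2  93.5]
piv [592.6  56.1  90. ]
tab [609.3  83.  110. ]
knob [605.3 150.7 117. ]
bar 81.01037178867332 hub-piv 77.93968236467015 lever 58.191731987611014
```

```bash
python3 -c "
from inc import *
p=[523.6,102.6,185.4]
print(inc(p,87.4,[607.6,154.8,150],80.5),inc(p,87.4,[607.6,154.8,78],80.5))"
```

```text
([5.6, 8.15, 3.54], 6.9) ([5.6, 8.15, 10.74], 6.9)
```

Call:
step_arm --increments '[[[2.8,4.1,1.8],[0,0,3.5],60],[[5.6,8.2,3.5],[0,0,7],60],[[5.6,8.2,3.5],[0,0,7],60],[[5.6,8.2,3.5],[0,0,7],60]]'

```text
time_s: 5.22
eef_pos: [608.1, 154.7, 150.3]
ee_rot: [-0.0, 0.764, 0.645, 0.0]
force: [0.4, 0.8, 0.4]
grip_width: 0.602
grip_force: 0.0
```

Run:
```python
from rig import ctrl
from h import *
s=ctrl.sense();print(s["eef_pos"].round(1),s["ee_rot"].round(3),s["grip_width"])
c=ctrl.capture("wrist");np.savez("w4.npz",**c)
cv2.imwrite("pics/w4.png",cv2.resize(c["img"][:,:,::-1],(784,588),interpolation=cv2.INTER_CUBIC))
print((proj(c,[607.6,154.8,117])*1.4).round())
```

```text
[608.1 154.7 150.3] [-0.     0.764  0.645  0.   ] 0.6020953153090832
[388. 337.]
```

View pics/w4.png

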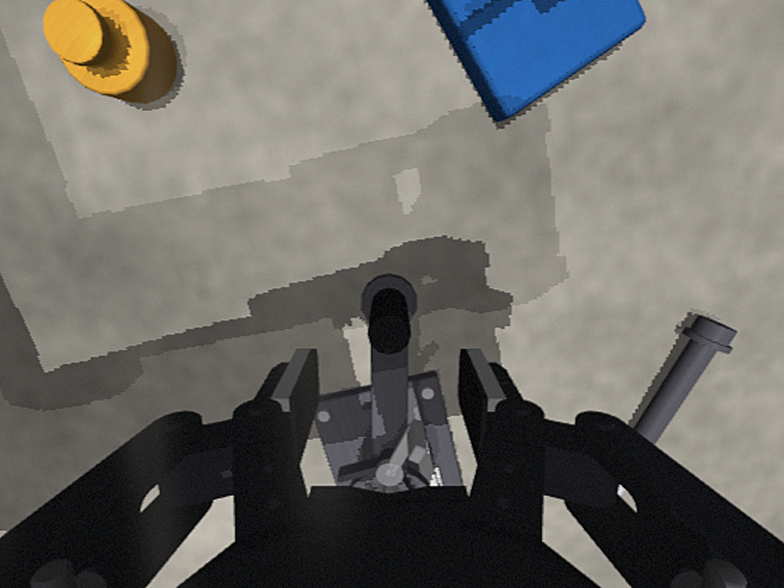

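The knob's top is at (389,335), where predicted (388,337), centred between the fingers. The lever lies to the clockwise side, with its tab at (418,440). I'll descend and grip.

Call:
step_arm --increments '[[[0,0,3.6],[0,0,0],60],[[0,0,7.2],[0,0,0],60],[[0,0,7.2],[0,0,0],60],[[0,0,7.2],[0,0,0],10],[[0,0,7.2],[0,0,0],10],[[0,0,7.2],[0,0,0],10],[[0,0,7.2],[0,0,0],10]]' --squeeze 20

```text
time_s: 6.15
eef_pos: [608.9, 154.8, 80.7]
ee_rot: [0.001, 0.764, 0.645, 0.001]
force: [-1.3, -0.5, 6.8]
grip_width: 0.232
grip_force: 20.9
```

```bash
cat > arc.py <<'E'
from inc import *
import sys
C=np.array([584.5,16.5]);V=94.0
def knob(th): # th in rad handle angle
    y=V-np.degrees(th);return np.r_[C+140*np.array([np.cos(np.radians(y)),np.sin(np.radians(y))]),78],y
def rows(a,b,n):
    pa,ya=knob(a);out=[]
    for t in np.linspace(a,b,n+1)[1:]:
        p,y=knob(t);i,r=inc(pa,ya,p,y);out.append([[round(i[0],1),round(i[1],1),0],[0,0,float(r)],10])
    print(a,b,out)
E
python3 -c "
from rig import ctrl
s=ctrl.sense();print(s['eef_pos'],s['force'],s['grip_width'])
from arc import *
rows(.235,.5,5);rows(.5,-.5,8)"
```

```text
[608.89734221 154.79105543  80.7407161 ] [-1.25561728 -0.50115512  6.78739485] 0.23156362569701275
0.235 0.5 [[[-0.0, 0.7, 0], [0, 0, 3.0], 10], [[-0.1, 1.5, 0], [0, 0, 6.1], 10], [[-0.2, 2.2, 0], [0, 0, 9.1], 10], [[-0.3, 3.0, 0], [0, 0, 12.1], 10], [[-0.5, 3.7, 0], [0, 0, 15.2], 10]]
0.5 -0.5 [[[-0.1, -1.8, 0], [0, 0, -7.2], 10], [[-0.4, -3.5, 0], [0, 0, -14.3], 10], [[-1.0, -5.1, 0], [0, 0, -21.5], 10], [[-1.7, -6.7, 0], [0, 0, -28.6], 10], [[-2.6, -8.2, 0], [0, 0, -35.8], 10], [[-3.8, -9.5, 0], [0, 0, -43.0], 10], [[-5.0, -10.8, 0], [0, 0, -50.1], 10], [[-6.4, -11.8, 0], [0, 0, -57.3], 10]]
```

There's 6.8 N upward, so the fingertips are resting on something at the knob's foot. I'll raise 5 mm, then start the clockwise drive.

Call:
step_arm --increments '[[[0,0,-0.5],[0,0,0],10],[[0,0,-0.5],[0,0,0],10]]'

```text
time_s: 6.4
eef_pos: [606.4, 155.0, 81.6]
ee_rot: [-0.002, 0.764, 0.645, -0.002]
force: [-1.2, 2.0, -17.9]
grip_width: 0.228
grip_force: 21.7
```

Call:
step_arm --increments '[[[0,0.7,0],[0,0,3],10],[[-0.1,1.5,0],[0,0,6],10],[[-0.2,2.2,0],[0,0,9],10]]'

```text
time_s: 6.78
eef_pos: [627.9, 150.0, 81.6]
ee_rot: [-0.002, 0.813, 0.583, -0.002]
force: [-2.3, 5.9, -16.6]
grip_width: 0.224
grip_force: 21.8
```

```bash
python3 -c "
from arc import *
rows(.393,.57,3);rows(.57,-.57,8);rows(-.57,.57,16)"
```

```text
0.393 0.57 [[[-0.0, 0.8, 0], [0, 0, 3.4], 10], [[-0.1, 1.6, 0], [0, 0, 6.8], 10], [[-0.2, 2.5, 0], [0, 0, 10.1], 10]]
0.57 -0.57 [[[-0.1, -2.0, 0], [0, 0, -8.2], 10], [[-0.6, -3.9, 0], [0, 0, -16.3], 10], [[-1.3, -5.8, 0], [0, 0, -24.5], 10], [[-2.2, -7.5, 0], [0, 0, -32.7], 10], [[-3.4, -9.2, 0], [0, 0, -40.8], 10], [[-4.8, -10.6, 0], [0, 0, -49.0], 10], [[-6.4, -11.8, 0], [0, 0, -57.2], 10], [[-8.2, -12.7, 0], [0, 0, -65.3], 10]]
-0.57 0.57 [[[-0.0, 1.0, 0], [0, 0, 4.1], 10], [[-0.1, 2.0, 0], [0, 0, 8.2], 10], [[-0.3, 3.0, 0], [0, 0, 12.2], 10], [[-0.6, 3.9, 0], [0, 0, 16.3], 10], [[-0.9, 4.9, 0], [0, 0, 20.4], 10], [[-1.3, 5.8, 0], [0, 0, 24.5], 10], [[-1.7, 6.7, 0], [0, 0, 28.6], 10], [[-2.2, 7.5, 0], [0, 0, 32.7], 10], [[-2.8, 8.4, 0], [0, 0, 36.7], 10], [[-3.4, 9.2, 0], [0, 0, 40.8], 10], [[-4.1, 9.9, 0], [0, 0, 44.9], 10], [[-4.8, 10.6, 0], [0, 0, 49.0], 10], [[-5.6, 11.2, 0], [0, 0, 53.1], 10], [[-6.4, 11.8, 0], [0, 0, 57.2], 10], [[-7.3, 12.3, 0], [0, 0, 61.2], 10], [[-8.2, 12.7, 0], [0, 0, 65.3], 10]]
```

Call:
step_arm --increments '[[[0,0,0.4],[0,0,0],10],[[0,0.9,0.4],[0,0,3.5],10],[[-0.1,1.7,0.4],[0,0,7],10],[[-0.2,2.4,0.4],[0,0,10],10],[[-0.2,2.4,0.4],[0,0,10],10]]'

```text
time_s: 7.4
eef_pos: [652.4, 139.6, 81.3]
ee_rot: [0.001, 0.86, 0.51, 0.002]
force: [-0.1, 2.6, 3.8]
grip_width: 0.225
grip_force: 23.7
```

Call:
step_arm --increments '[[[-0.1,-2.0,0],[0,0,-8.2],10],[[-0.6,-3.9,0],[0,0,-16.3],10],[[-1.3,-5.8,0],[0,0,-24.5],10],[[-2.2,-7.5,0],[0,0,-32.7],10],[[-3.4,-9.2,0],[0,0,-40.8],10],[[-4.8,-10.6,0],[0,0,-49],10],[[-6.4,-11.8,0],[0,0,-57.2],10],[[-8.1,-12.6,0],[0,0,-64.8],10]]'

```text
time_s: 8.4
eef_pos: [502.3, 129.1, 81.2]
ee_rot: [0.002, 0.45, 0.893, 0.001]
force: [-0.2, 3.0, 7.5]
grip_width: 0.223
grip_force: 23.9
```

Call:
step_arm --increments '[[[0,0,0],[0,0,0],10]]'

```text
time_s: 8.52
eef_pos: [501.9, 128.8, 81.2]
ee_rot: [0.001, 0.452, 0.892, 0.001]
force: [-3.4, 3.0, 7.1]
grip_width: 0.226
grip_force: 23.9
```

Call:
step_arm --increments '[[[0,1,0],[0,0,4.1],10],[[-0.1,2,0],[0,0,8.2],10],[[-0.3,3,0],[0,0,12.2],10],[[-0.6,3.9,0],[0,0,16.3],10],[[-0.9,4.9,0],[0,0,20.4],10],[[-1.3,5.8,0],[0,0,24.5],10],[[-1.7,6.7,0],[0,0,28.6],10],[[-2.2,7.5,0],[0,0,32.7],10]]'

```text
time_s: 9.52
eef_pos: [576.2, 156.2, 81.2]
ee_rot: [0.001, 0.686, 0.728, 0.001]
force: [-4.7, 3.1, 6.6]
grip_width: 0.226
grip_force: 23.8
```

```bash
cat > st.py <<'E'
from rig import ctrl
from arc import *
s=ctrl.sense();p=s["eef_pos"];d=p[:2]-C;q=s["ee_rot"];y=np.arctan2(d[1],d[0])
t=np.array([np.sin(y),-np.cos(y)])
print("t",s["time_s"],"th",round(np.radians(V)-y,3),"r",round(np.hypot(*d),1),"z",p[2].round(1),"toolyaw",np.degrees(2*np.arctan2(q[2],q[1])).round(1),"baryaw",np.degrees(y).round(1),"Ftan",(s["force"][:2]@t).round(1),"Frad",(s["force"][:2]@d/140).round(1),"Fz",s["force"][2].round(1))
E
python3 st.py; python3 -c "
from arc import *
rows(0,.3,5);rows(.3,.57,5)"
```

```text
t 9.525 th 0.01 r 139.9 z 81.2 toolyaw 93.4 baryaw 93.4 Ftan -4.5 Frad 3.4 Fz 6.6
0 0.3 [[[-0.0, 0.8, 0], [0, 0, 3.4], 10], [[-0.1, 1.7, 0], [0, 0, 6.9], 10], [[-0.2, 2.5, 0], [0, 0, 10.3], 10], [[-0.4, 3.3, 0], [0, 0, 13.8], 10], [[-0.6, 4.1, 0], [0, 0, 17.2], 10]]
0.3 0.57 [[[-0.0, 0.8, 0], [0, 0, 3.1], 10], [[-0.1, 1.5, 0], [0, 0, 6.2], 10], [[-0.2, 2.3, 0], [0, 0, 9.3], 10], [[-0.3, 3.0, 0], [0, 0, 12.4], 10], [[-0.5, 3.7, 0], [0, 0, 15.5], 10]]
```

Call:
step_arm --increments '[[[0,0.8,0],[0,0,3.4],10],[[-0.1,1.7,0],[0,0,6.9],10],[[-0.2,2.5,0],[0,0,10.3],10],[[-0.4,3.3,0],[0,0,13.8],10],[[-0.6,4.1,0],[0,0,17.2],10]]'

```text
time_s: 10.15
eef_pos: [617.6, 152.7, 81.2]
ee_rot: [0.001, 0.787, 0.618, 0.002]
force: [-2.4, 4.8, 4.7]
grip_width: 0.228
grip_force: 23.7
```

Call:
step_arm --increments '[[[0,0.8,0],[0,0,3.1],10],[[-0.1,1.5,0],[0,0,6.2],10],[[-0.2,2.3,0],[0,0,9.3],10]]'

```text
time_s: 10.52
eef_pos: [639.5, 145.6, 81.2]
ee_rot: [0.0, 0.834, 0.552, 0.002]
force: [-1.2, 5.2, 3.7]
grip_width: 0.229
grip_force: 23.6
```

```bash
python3 st.py
```

```text
t 10.525 th 0.473 r 140.4 z 81.2 toolyaw 67.0 baryaw 66.9 Ftan -3.2 Frad 4.4 Fz 3.7
```

Call:
step_arm --increments '[[[0,0.7,0],[0,0,2.7],10],[[-0.1,1.3,0],[0,0,5.3],10]]'

```text
time_s: 10.78
eef_pos: [651.3, 140.0, 81.3]
ee_rot: [0.0, 0.859, 0.513, 0.002]
force: [2.7, 10.5, 2.5]
grip_width: 0.226
grip_force: 23.5
```

```bash
python3 st.py
```

```text
t 10.775 th 0.566 r 140.5 z 81.3 toolyaw 61.7 baryaw 61.6 Ftan -2.6 Frad 10.5 Fz 2.5
```

Call:
step_arm --increments '[[[-0.1,-2.0,0],[0,0,-8.2],10],[[-0.6,-3.9,0],[0,0,-16.3],10],[[-1.3,-5.8,0],[0,0,-24.5],10],[[-2.2,-7.5,0],[0,0,-32.7],10],[[-3.4,-9.2,0],[0,0,-40.8],10],[[-4.8,-10.6,0],[0,0,-49],10],[[-6.4,-11.8,0],[0,0,-57.2],10],[[-8.1,-12.6,0],[0,0,-64.8],10]]'

```text
time_s: 11.78
eef_pos: [500.9, 127.8, 81.2]
ee_rot: [0.001, 0.448, 0.894, 0.001]
force: [-1.0, 6.1, 7.6]
grip_width: 0.226
grip_force: 24.0
```

Call:
step_arm --increments '[[[0,0,0],[0,0,0],10]]'

```text
time_s: 11.9
eef_pos: [500.4, 127.4, 81.2]
ee_rot: [0.001, 0.449, 0.893, 0.001]
force: [-5.3, 5.9, 8.3]
grip_width: 0.225
grip_force: 24.0
```

```bash
python3 st.py;python3 - <<'E'
from rig import ctrl
from h import *
a=ctrl.capture("top");np.savez("t5.npz",**a)
b=dict(np.load("top0.npz"))
A=[cv2.resize(i["img"][190:240,260:330,::-1],None,fx=6,fy=6,interpolation=cv2.INTER_CUBIC) for i in (b,a)]
cv2.imwrite("pics/c5.png",np.vstack(A))
E
```

```text
t 11.9 th -0.579 r 139.2 z 81.2 toolyaw 126.6 baryaw 127.2 Ftan -0.7 Frad 7.8 Fz 8.3
```

View pics/c5.png

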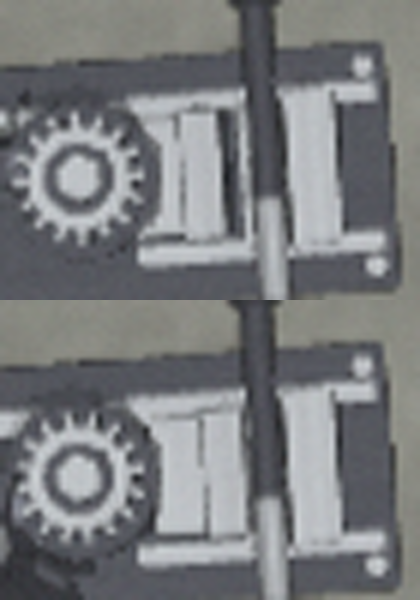

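The upper crop (before) has the jaw face at x=220 and the bolt at 246. In the lower crop (now) the face is at 243, so about 8.4 mm (~1.05 rad) is done and contact is close. Next I'll drive in short calls.

Call:
step_arm --increments '[[[0,1,0],[0,0,4.1],10],[[-0.1,2,0],[0,0,8.2],10],[[-0.3,3,0],[0,0,12.2],10]]'

```text
time_s: 12.32
eef_pos: [527.3, 143.6, 81.2]
ee_rot: [0.001, 0.543, 0.84, 0.001]
force: [-4.4, 6.0, 7.4]
grip_width: 0.224
grip_force: 24.0
```

```bash
python3 st.py
```

```text
t 12.325 th -0.353 r 139.3 z 81.2 toolyaw 114.2 baryaw 114.2 Ftan -1.5 Frad 7.3 Fz 7.4
```

Call:
step_arm --increments '[[[0,1,0],[0,0,4.1],10],[[-0.1,2,0],[0,0,8.2],10]]'

```text
time_s: 12.58
eef_pos: [546.0, 150.6, 81.2]
ee_rot: [0.001, 0.602, 0.799, 0.001]
force: [-4.8, 2.5, 7.8]
grip_width: 0.225
grip_force: 24.0
```

```bash
python3 st.py
```

```text
t 12.575 th -0.21 r 139.5 z 81.2 toolyaw 106.0 baryaw 106.0 Ftan -3.9 Frad 3.8 Fz 7.8
```

Call:
step_arm --increments '[[[0,0.7,0],[0,0,2.9],10],[[-0.1,1.4,0],[0,0,5.7],10]]'

```text
time_s: 12.82
eef_pos: [559.5, 153.8, 81.2]
ee_rot: [0.0, 0.64, 0.768, 0.001]
force: [-5.2, 8.1, 6.9]
grip_width: 0.227
grip_force: 23.9
```

```bash
python3 st.py
```

```text
t 12.825 th -0.11 r 139.5 z 81.2 toolyaw 100.4 baryaw 100.3 Ftan -3.7 Frad 8.9 Fz 6.9
```

Call:
step_arm --increments '[[[0,0.5,0],[0,0,2],10],[[0,1.0,0],[0,0,4.1],10]]'

```text
time_s: 13.08
eef_pos: [569.4, 155.3, 81.2]
ee_rot: [0.001, 0.667, 0.745, 0.001]
force: [-4.0, 3.6, 6.0]
grip_width: 0.226
grip_force: 23.9
```

```bash
python3 st.py
```

```text
t 13.075 th -0.038 r 139.6 z 81.2 toolyaw 96.3 baryaw 96.2 Ftan -3.5 Frad 4.0 Fz 6.0
```

Call:
step_arm --increments '[[[0,0.5,0],[0,0,2],10],[[0,1.0,0],[0,0,4.1],10]]'

```text
time_s: 13.32
eef_pos: [579.4, 156.1, 81.2]
ee_rot: [0.001, 0.693, 0.721, 0.001]
force: [-3.7, 1.5, 6.3]
grip_width: 0.225
grip_force: 23.8
```

```bash
python3 st.py
```

```text
t 13.325 th 0.034 r 139.7 z 81.2 toolyaw 92.2 baryaw 92.1 Ftan -3.7 Frad 1.6 Fz 6.3
```

Call:
step_arm --increments '[[[0,0.5,0],[0,0,2],10],[[0,1.0,0],[0,0,4.1],10]]'

```text
time_s: 13.58
eef_pos: [589.5, 156.2, 81.2]
ee_rot: [0.001, 0.719, 0.695, 0.001]
force: [-3.1, 1.2, 6.1]
grip_width: 0.221
grip_force: 23.8
```

```bash
python3 st.py
```

```text
t 13.575 th 0.105 r 139.8 z 81.2 toolyaw 88.1 baryaw 88.0 Ftan -3.2 Frad 1.1 Fz 6.1
```

Call:
step_arm --increments '[[[0,0.5,0],[0,0,2],10],[[0,1.0,0],[0,0,4.1],10]]'

```text
time_s: 13.82
eef_pos: [599.5, 155.6, 81.2]
ee_rot: [0.001, 0.743, 0.669, 0.001]
force: [-4.0, -0.7, 5.9]
grip_width: 0.223
grip_force: 23.8
```

```bash
python3 st.py
```

```text
t 13.825 th 0.177 r 139.9 z 81.2 toolyaw 84.0 baryaw 83.8 Ftan -3.9 Frad -1.1 Fz 5.9
```

Call:
step_arm --increments '[[[0,0.5,0],[0,0,2],10],[[0,1.0,0],[0,0,4.1],10]]'

```text
time_s: 14.08
eef_pos: [609.4, 154.2, 81.2]
ee_rot: [0.001, 0.767, 0.642, 0.001]
force: [-3.2, -1.4, 5.9]
grip_width: 0.227
grip_force: 23.8
```

```bash
python3 st.py
```

```text
t 14.075 th 0.249 r 139.9 z 81.2 toolyaw 79.9 baryaw 79.7 Ftan -2.9 Frad -2.0 Fz 5.9
```

Still running freely. I'll check the jaw position numerically.

```bash
cat > jaw.py <<'E'
from rig import ctrl
from h import *
def prof(c): return c["img"][215:220,288:308].mean((0,2)).round().astype(int)
for n in("top0","t5"):print(prof(np.load(n+".npz")).tolist())
print(prof(ctrl.capture("top")).tolist())
E
python3 jaw.py
```

```text
[190, 188, 158, 188, 189, 186, 184, 185, 181, 54, 68, 88, 181, 131, 64, 76, 87, 76, 65, 70]
[194, 192, 191, 193, 189, 165, 186, 190, 189, 186, 185, 185, 147, 101, 64, 78, 86, 76, 67, 71]
[196, 198, 197, 193, 195, 195, 191, 136, 192, 193, 191, 188, 188, 189, 52, 79, 87, 79, 66, 72]
```

Call:
step_arm --increments '[[[0,0.5,0],[0,0,2],10],[[0,1.0,0],[0,0,4.1],10]]'

```text
time_s: 14.38
eef_pos: [619.2, 152.2, 81.2]
ee_rot: [0.001, 0.789, 0.614, 0.0]
force: [-3.7, -3.6, 5.3]
grip_width: 0.23
grip_force: 23.8
```

```bash
python3 st.py; python3 jaw.py | tail -1
```

```text
t 14.375 th 0.32 r 140.0 z 81.2 toolyaw 75.8 baryaw 75.7 Ftan -2.7 Frad -4.4 Fz 5.3
[197, 198, 198, 193, 195, 195, 192, 132, 192, 192, 192, 189, 188, 187, 90, 78, 87, 80, 67, 57]
```

Call:
step_arm --increments '[[[0,0.4,0],[0,0,1.6],10],[[0,0.8,0],[0,0,3.3],10]]'

```text
time_s: 14.68
eef_pos: [626.8, 150.0, 81.2]
ee_rot: [0.001, 0.806, 0.591, 0.0]
force: [-5.1, -3.9, 6.7]
grip_width: 0.23
grip_force: 23.8
```

```bash
python3 st.py
```

```text
t 14.675 th 0.377 r 140.1 z 81.2 toolyaw 72.5 baryaw 72.4 Ftan -3.7 Frad -5.2 Fz 6.7
```

Call:
step_arm --increments '[[[0,0.4,0],[0,0,1.6],10],[[0,0.8,0],[0,0,3.3],10]]'

```text
time_s: 14.92
eef_pos: [634.2, 147.6, 81.2]
ee_rot: [0.001, 0.823, 0.568, -0.0]
force: [-7.0, -4.0, 7.0]
grip_width: 0.226
grip_force: 23.9
```

```bash
python3 st.py
```

```text
t 14.925 th 0.432 r 140.2 z 81.2 toolyaw 69.2 baryaw 69.2 Ftan -5.1 Frad -6.2 Fz 7.0
```

It's stiffening, with the slope expected for contact (about 26 N/rad). Two small steps more should bring it into the "held well" band.

Call:
step_arm --increments '[[[0,0.3,0],[0,0,1.2],10],[[0,0.5,0],[0,0,2],10]]'

```text
time_s: 15.18
eef_pos: [638.7, 145.8, 81.2]
ee_rot: [0.001, 0.833, 0.554, -0.0]
force: [-7.6, -3.2, 7.4]
grip_width: 0.224
grip_force: 24.0
```

```bash
python3 st.py
```

```text
t 15.175 th 0.467 r 140.2 z 81.2 toolyaw 67.2 baryaw 67.3 Ftan -5.8 Frad -5.9 Fz 7.4
```

Call:
step_arm --increments '[[[0,0.3,0],[0,0,1.2],10],[[0,0.6,0],[0,0,2.5],10]]'

```text
time_s: 15.42
eef_pos: [644.0, 143.6, 81.2]
ee_rot: [0.001, 0.845, 0.535, -0.001]
force: [-9.5, -3.2, 6.9]
grip_width: 0.226
grip_force: 24.0
```

```bash
python3 st.py; python3 jaw.py|tail -1
```

```text
t 15.425 th 0.508 r 140.3 z 81.2 toolyaw 64.7 baryaw 64.9 Ftan -7.3 Frad -7.0 Fz 6.9
[197, 197, 196, 194, 192, 195, 193, 191, 168, 191, 192, 189, 187, 187, 175, 58, 83, 82, 70, 56]
```

Measured 7.3 N, which is about 4 N above free running, so the bolt is held well. I'll stop here and release.

Call:
step_arm --increments '[[[0,0,0],[0,0,0],50],[[0,0,0],[0,0,0],50],[[0,0,0],[0,0,0],50],[[0,0,-2.5],[0,0,0],50],[[0,0,-6],[0,0,0],50],[[0,0,-12],[0,0,0],50],[[3,-5,-16],[0,0,0],50],[[6,-10,-16],[0,0,0],50]]'

```text
time_s: 16.48
eef_pos: [581.7, 239.6, 242.4]
ee_rot: [0.001, 0.846, 0.534, 0.003]
force: [0.5, 0.2, -0.6]
grip_width: 0.502
grip_force: 0.0
```

Call:
step_arm --increments '[[[3,-6,0],[0,0,0],50],[[6,-12,0],[0,0,0],50],[[6,-12,0],[0,0,0],50],[[6,-12,0],[0,0,0],50]]'

```text
time_s: 16.98
eef_pos: [498.7, 344.7, 239.4]
ee_rot: [0.0, 0.845, 0.535, 0.0]
force: [0.9, -0.3, 0.3]
grip_width: 0.498
grip_force: 0.0
```

```bash
python3 - <<'E'
from rig import ctrl
from h import *
s=ctrl.sense();print(s["eef_pos"].round(1),s["force"].round(1),s["grip_width"])
a=ctrl.capture("top");b=ctrl.capture("scene");np.savez("t6.npz",**a)
A=cv2.resize(a["img"][180:250,198:332,::-1],(780,300),interpolation=cv2.INTER_CUBIC)
B=cv2.resize(b["img"][180:250,235:365,::-1],(780,300),interpolation=cv2.INTER_CUBIC)
cv2.imwrite("pics/c6.png",np.vstack([A,B]))
E
python3 jaw.py|tail -1
```

```text
[498.7 344.7 239.4] [ 0.9 -0.3  0.3] 0.49847556932573783
[196, 196, 197, 193, 193, 195, 193, 191, 177, 191, 192, 189, 188, 187, 174, 58, 84, 81, 70, 54]
```

View pics/c6.png

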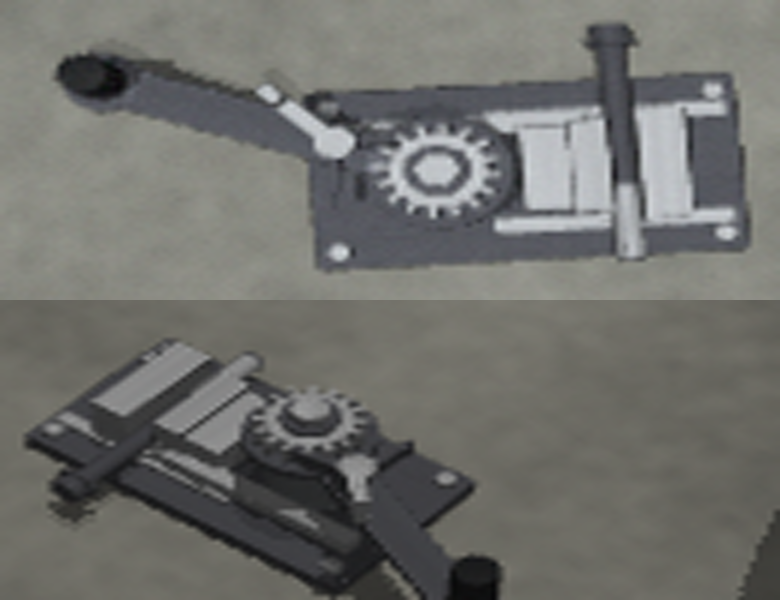

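The jaw face lies against the bolt (at about 608 and 615 in the top crop), and its position didn't change on release. The lever tab (268,93) is over on the clockwise side. The arm is clear, so I'll hand in.

```bash
python3 -c "
from rig import ctrl
print(ctrl.finish_job())"
```

```text
the job is handed in; nothing more can be done
None
```

I threw the lever over to clockwise and ratcheted the jaw closed until the handle stiffened (about 7 N measured at the knob, roughly 4 N above free running); the jaw held its place when I let go, I moved nothing else, and the job was handed in at about 17 s.

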